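# Turn the lid over on the turning chute

## Robot

A 6-joint arm with a two-finger parallel gripper is mounted at the origin on the work surface; the furniture and walls round the work are solid. World frame = base frame: x ahead of the robot, y to its left, z up, the work surface at z = 0. Lengths are in m, angles in rad, forces in N, time in s.
With the tool pointing down it reaches from about 0.25 to 0.775 m from the base axis. Payload 4 kg.
Tool frame: the origin (TCP) lies midway between the tips of the shut fingers; the grasp point (between the pads) lies 19 mm behind it; z points along the fingers, y is the direction in which the jaws open and shut (so a half turn about z gives the same grasp; the last joint's range is limited). The gripper opens to 94 mm and grips with 3 to 60 N. Pads are 16 mm wide; open, the fingers measure 119 mm over their backs; the gripper's body (75 mm by 177 mm) begins 78 mm behind the grasp point.
Start: joints at [-1.381, 0.087, 1.371, -0, 1.684, -0.103], TCP at [0.159, -0.527, 0.172] pointing down, gripper open.
Joint ranges: [-3.1, 3.1], [-0.76, 2.03], [0.27, 2.55], [-1.08, 4.22], [0.17, 2.65], [-2.57, 2.57]. Speed limits (rad/s): [2.79, 2.79, 3.14, 3.14, 3.14, 3.14].

## Interface

Orientations are given as [roll, pitch, yaw] about the fixed x, y, z axes, in that order (R = Rz(yaw) Ry(pitch) Rx(roll)).
In Python, from bench import robot, cams gives the robot as it stands.
- The arm moves only by the tool step_arm, never from a script. Its argument "plan" is a list that holds one entry, the list of rows, each a list of 5 numbers: the shift along the world's x, y, z in mm, then the turn about the world's z in rad, then the opening in per cent of the stroke, from 0 (shut) to 100 (fully open). In form: [[[tx, ty, tz, turn, fingers], ...]]. A call has 1 to 8 rows; each row is the pose to reach, as a shift and turn from the pose commanded when the call began; what a row does not reach only later rows make up. A row lasts 1/12 s, in which the tool goes at most 41.7 mm and 7.16 degrees, less where a joint would pass 70% of its speed; a pose out of reach is approached as far as the arm can. A call with a gripper value outside its range is refused whole. The fingers move at their own pace and stop on an object; the grip force is fixed at half the most. Time passes only in rows, so rows that repeat a pose let the fingers close. It gives the time, the measured TCP pose, the force and the opening at its end, in the units of the state.
- robot.get_obs(): the state, without advancing time (a new reading comes with each control period).
- cams.snapshot(name): name is "side" or "top" or "wrist"; returns a dict with "frame" (480x640x3 uint8, red, green, blue), "camera_matrix" (3x3 intrinsics, pixels), "k1" (the pictures are not rectified: a ray, as slopes to the right and down, at radius r is drawn at 1 + k1 r^2 times it, then the intrinsics apply), "origin" and "attitude" of the camera in the world; the wrist camera has in their place "T_tool_cam" (4x4, takes a point from camera to tool coordinates, whose origin is the TCP and whose axes are the flange's). Camera axes: x right, y down, z forward; pixel columns grow to the right and rows downward; lengths in m; the calibration is good to about 2 mm. A picture is of the moment at which its call begins: read the wrist's pose just before it. There is no depth.
- robot.close_job(): hands the job in, once; it reports no verdict.
The state is a dict: "time": time; "joint_positions": joint angles; "qvel": joint speeds; "joint_torque": joint torques, N m; "tool_pos": TCP position; "ee_rot": TCP orientation; "wrist_force": force on the tool from outside, world axes, zero at the start; "wrist_torque": the same for the moment, N m; "width": finger opening in m.
Only numpy, scipy, OpenCV 4.12 (cv2) and the standard library are available. Lean on these libraries where they do the work, as an engineer would, in place of code of your own. Each camera call takes 0.05 s, during which the arm holds its last target. There are 200 camera calls.

## Task

Use the turning chute to turn the dished lid over. Bring the lid, hollow side down as it lies and long side along the chute, to the front edge of the deck, its middle only just past the edge, and let go there, so that it tips nose first down the short steep ramp and flips over the toe lip; if it stays standing or short of the stop, push it on. It must end lying hollow side up on the lower ramp, down against the end stop. Leave the other things on the bench where they are.

Things in the scene. Friction and masses are not known exactly. Their poses are not given: they have to be found in the camera images.
- lid: dished cover lid, cream-grey plastic, 90 mm long (its x), 56 wide (y), 14 high; smooth outer face one side, 4 mm rim walls round a hollow on the other. Starts flat on the bench, hollow down. Origin: centre of the open rim plane; its z points out of the smooth face, so z is up while the hollow is down. 50 to 95 g
- chute: fixed sheet-metal turning chute, 220 mm long, 84 wide, 143 high. Origin on the bench (z = 0) under the middle of the deck's front edge; its x points level, downstream (the way parts travel), z up. From upstream: level deck (chute x = -70 to 0, z = 143 mm, nothing above it), short steep ramp down to a pocket and upright toe lip, lower ramp down to an end stop
- chute_edge (a point): middle of the deck's front edge (chute x = 0, z = 143 mm); axes as chute. The steep ramp falls 65 degrees from it to the pocket floor (x = 29 to 51, z = 81). Let go level on the deck, long side along x, middle 3 to 10 mm past this edge, a lid tips down the ramp, is caught behind the lip and swings over by its momentum. Shoved on without letting go it slides across unturned
- chute_lip (a point): middle of the top of the toe lip (chute x = 51 to 56 mm, top z = 93, 12 above the pocket floor); axes as chute. Cheeks beside it, 78 mm apart inside, reach z = 110. A lid that stays standing in the pocket can be pushed on over the lip at its upper end, with closed fingertips about 5 mm above deck height moving downstream from the deck
- chute_rest (a point): point on the lower ramp's surface (chute x = 104 mm, z = 44), 45 mm up the slope from the end stop; axes as chute. The ramp falls 45 degrees from x = 56, z = 92 to x = 136, z = 12; the stop stands 22 mm square to the ramp; cheeks 78 mm apart stand about 18 mm above it. The middle of the turned lid's outer face comes to rest at this point, so its origin 14 mm off the ramp
- hex_key: black L-shaped hex key, 113 mm long, lying on the bench; a bystander
- metal_gland_3: cable gland lying on the bench, 56 x 46 x 40 mm; a bystander
- locknut_0: large flat hexagonal ring nut, 64 x 73 x 10 mm; a bystander
- locknut_1: large flat hexagonal ring nut, 64 x 73 x 10 mm, farther back; a bystander
Things that resemble listed ones, but are neither listed nor needed, are in the scene too. There is more than one size of the lid; the one meant has the size given above.

How it is judged:
By the outcome, as a careful person would: the job done as asked, in the order asked, and still so for the second after the job is handed in, with the robot touching nothing.
It also fails if it takes over 42 s, if anything falls off the work surface, if the arm or the gripper's body presses on something with over 40 N, if the wrist force passes 120 N, or if a joint passes its speed limit or range.

## Working session

There is one attempt and no reset: what is moved stays moved. The work goes in short steps, Python scripts to look and compute and a tool call to move; the robot and the scene stay as the last step left them, time stands still between calls to the robot, and variables do not carry over. Pictures are saved under pics/ and viewed, about 8 in all and at most 12, crops included, and the job is handed in when it is done.

Besides the shell and the picture viewer there is one more tool, called as a command line: name --argument value ..., lists and objects as JSON in quotes. step_arm: Moves the arm, as the interface text tells. Its arguments: {"type":"object","properties":{"plan":{"type":"array"}},"required":["plan"]}

```bash
mkdir -p pics; cat > h.py <<'E'
import numpy as np, cv2
from bench import robot, cams
from scipy.spatial.transform import Rotation as R
def snap(name,fn=None):
    o=robot.get_obs(); s=cams.snapshot(name)
    if fn: cv2.imwrite('pics/'+fn,s['frame'][:,:,::-1])
    if name=='wrist':
        T=np.eye(4); T[:3,:3]=rot(o['ee_rot']); T[:3,3]=o['tool_pos']
        T=T@np.array(s['T_tool_cam']); s['o'],s['R']=T[:3,3],T[:3,:3]
    else: s['o'],s['R']=np.array(s['origin']),rot(s['attitude'])
    return s
def rot(a):
    a=np.array(a,float)
    return a if a.shape==(3,3) else R.from_euler('xyz',a).as_matrix()
def ray(s,uv):
    K=np.array(s['camera_matrix']); d=np.array([s['k1'],0,0,0,0],float)
    n=cv2.undistortPoints(np.array(uv,float).reshape(-1,1,2),K,d).reshape(-1,2)
    return np.c_[n,np.ones(len(n))]@s['R'].T
def plane(s,uv,z):
    r=ray(s,uv); return s['o']+r*((z-s['o'][2])/r[:,2])[:,None]
def proj(s,P):
    p=(np.atleast_2d(P)-s['o'])@s['R']; 
    return cv2.projectPoints(p,np.zeros(3),np.zeros(3),np.array(s['camera_matrix']),np.array([s['k1'],0,0,0,0],float))[0].reshape(-1,2)
E
python3 - <<'E'
from h import *
for n in ['top','side']:
    s=snap(n,n+'1.png'); print(n,s['origin'],s['attitude'],s['camera_matrix'],s['k1'])
s=snap('wrist'); print(s['T_tool_cam'],robot.get_obs())
E
```

```text
top [ 0.20059956 -0.08685073  1.39003544] [-2.96049266  0.02467562 -1.57244638] [[502.45070647   0.         316.28594586]
 [  0.         502.45070647 238.20763776]
 [  0.           0.           1.        ]] -0.03847679674660539
side [ 0.24221624 -1.23019774  0.78565217] [-2.09146967 -0.02285566 -0.18436486] [[463.50412966   0.         320.36344867]
 [  0.         463.50412966 240.83786088]
 [  0.           0.           1.        ]] -0.06212594390767127
[[-1.01162094e-03 -9.72031752e-01 -2.34847292e-01  6.78757344e-02]
 [ 9.99999330e-01 -8.51196340e-04 -7.84468893e-04 -1.43785132e-04]
 [ 5.62627517e-04 -2.34847928e-01  9.72031962e-01 -2.13553153e-01]
 [ 0.00000000e+00  0.00000000e+00  0.00000000e+00  1.00000000e+00]] {'time': 0.15, 'joint_positions': array([-1.38110614e+00,  8.78192776e-02,  1.37185592e+00,  3.29943653e-05,
        1.68357453e+00, -1.03094081e-01]), 'qvel': array([-8.42844534e-04, -1.19232421e-03, -4.86479336e-03, -1.67252950e-05,
       -3.43401152e-04, -1.63769194e-03]), 'joint_torque': array([ 1.85500052e-03, -3.40643549e+01, -3.02792072e+01,  7.19396188e-02,
        3.05539824e-02, -1.20230270e-04]), 'tool_pos': array([ 0.15866633, -0.52614821,  0.17098044]), 'ee_rot': array([-3.13994776e+00, -2.03148344e-04,  2.92787786e-01]), 'wrist_force': array([0.04700826, 0.19344048, 0.39554326]), 'wrist_torque': array([ 0.00071539, -0.02685209,  0.01622776]), 'width': 0.09417023262213049}
```

View pics/top1.png

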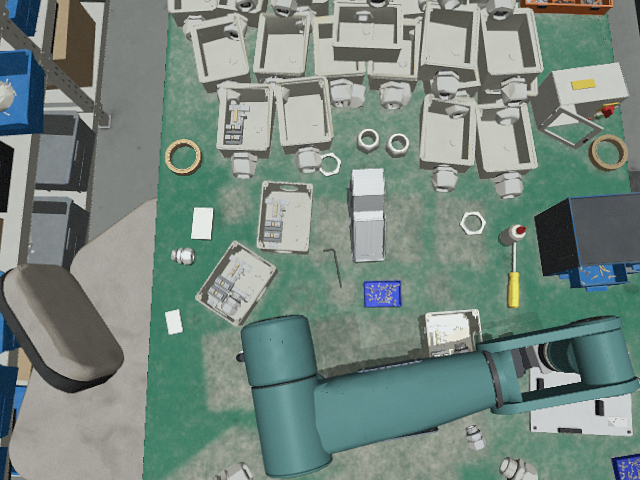

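View pics/side1.png

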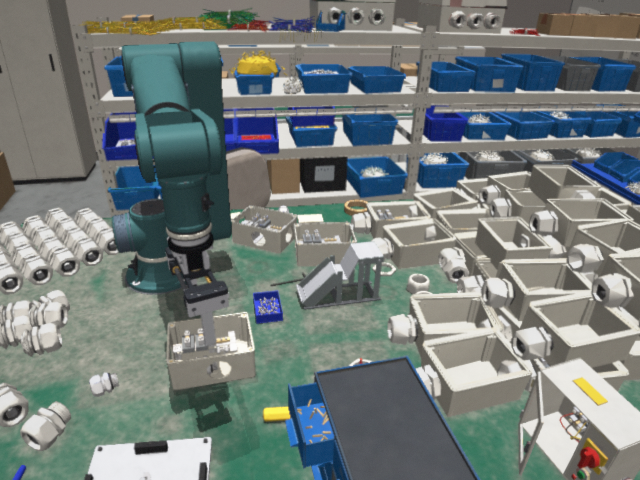

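The top view shows the chute at about (368,215), with the deck at the upper end, so downstream points toward the robot. Two plain light rectangles could be the lid: A at (203,223) and B at (174,321). I'll measure both.

```bash
python3 - <<'E'
from h import *
s=snap('top'); f=s['frame']; hsv=cv2.cvtColor(f,cv2.COLOR_RGB2HSV)
for n,(x0,y0,x1,y1),z in [('A',(180,195,230,250),.014),('B',(155,300,195,345),.014)]:
    m=((hsv[...,1]<60)&(hsv[...,2]>140)).astype(np.uint8)
    k=np.zeros_like(m);k[y0:y1,x0:x1]=m[y0:y1,x0:x1]
    c=max(cv2.findContours(k,0,1)[0],key=cv2.contourArea)
    for zz in (0.01,.014):
        P=plane(s,c.reshape(-1,2),zz); r=cv2.minAreaRect((P[:,:2]*1000).astype(np.float32)); print(n,zz,r, cv2.boxPoints(r).round().tolist())
print('colour',f[223,203],f[321,174])
# chute deck corners rough
print(plane(s,[[353,170],[383,170],[352,192],[384,192]],.143), plane(s,[[355,262],[384,262]],.03))
a=cv2.resize(f[190:345,150:245],None,fx=4,fy=4,interpolation=2)[:,:,::-1]
b=cv2.resize(f[160:275,335:400],None,fx=5,fy=5,interpolation=2)[:,:,::-1]
H=600; o=np.zeros((620,720,3),np.uint8); o[:a.shape[0],:a.shape[1]]=a; o[:b.shape[0],390:390+b.shape[1]]=b
cv2.imwrite('pics/crop1.png',o[:600])
E
```

```text
A 0.01 ((500.648681640625, 270.924560546875), (56.41792678833008, 92.3824691772461), 86.85202026367188) [[453.0, 245.0], [545.0, 240.0], [548.0, 297.0], [456.0, 302.0]]
A 0.014 ((499.77899169921875, 269.8875732421875), (56.2544059753418, 92.11468505859375), 86.85202026367188) [[452.0, 244.0], [544.0, 239.0], [547.0, 295.0], [455.0, 301.0]]
B 0.01 ((223.4503173828125, 338.9360046386719), (64.46768951416016, 41.44424819946289), 12.663763046264648) [[187.0, 352.0], [197.0, 312.0], [259.0, 326.0], [250.0, 366.0]]
B 0.014 ((223.38412475585938, 337.70184326171875), (64.28080749511719, 41.32411193847656), 12.663741111755371) [[187.0, 351.0], [197.0, 310.0], [259.0, 325.0], [250.0, 365.0]]
colour [229 233 230] [230 233 231]
[[ 0.60777996 -0.15171069  0.143     ]
 [ 0.60711472 -0.22912789  0.143     ]
 [ 0.54893454 -0.14824215  0.143     ]
 [ 0.54829608 -0.23011771  0.143     ]] [[ 0.38320794 -0.15909846  0.03      ]
 [ 0.3827852  -0.2379574   0.03      ]]
```

View pics/crop1.png

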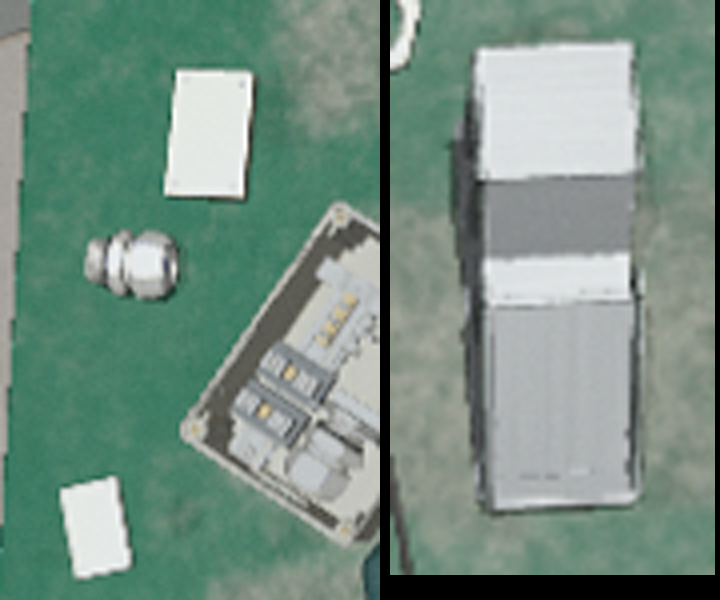

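The rays give A as 92 x 56 mm and B as 64 x 41 mm. A at (203,223) therefore fits the 90 x 56 lid, and the crop shows it smooth face up; B is the small look-alike. The lid is at about (0.500, 0.270), long side at -0.055 rad. The chute edge is at about (0.54, -0.19). I'll look at the chute on the way.

step_arm --plan '[[[0,0,40,0,100],[0,0,80,0,100],[20,20,110,-0.1,100],[50,46,125,-0.2,100],[80,73,140,-0.293,100],[110,100,140,-0.293,100],[140,127,140,-0.293,100],[170,153,140,-0.293,100]]]'

```text
time: 0.87
tool_pos: [0.3299, -0.3721, 0.3125]
ee_rot: [3.141, -0.001, -0.001]
wrist_force: [1.0, -0.4, -0.3]
width: 0.0939
```

step_arm --plan '[[[30,26,0,0,100],[60,52,0,0,100],[90,78,0,0,100],[120,104,0,0,100],[150,130,0,0,100],[180,156,0,0,100],[211,183,0,0,100],[211,183,0,0,100]]]'

```text
time: 1.53
tool_pos: [0.5437, -0.1852, 0.3097]
ee_rot: [-3.138, 0.001, 0.009]
wrist_force: [-1.3, -0.4, -1.2]
width: 0.0937
```

```bash
python3 - <<'E'
from h import *
o=robot.get_obs(); print(o['time'],o['tool_pos'],o['ee_rot'],o['joint_positions'])
s=snap('wrist','w1.png'); np.save('w1.npy',dict(o=s['o'],R=s['R'],camera_matrix=s['camera_matrix'],k1=s['k1'],frame=s['frame']),allow_pickle=True)
E
```

```text
1.5333 [ 0.5436809  -0.18521203  0.3097347 ] [-3.13777384e+00  8.11378568e-04  8.58456183e-03] [-0.42913118  0.16116791  1.01701917  0.00337468  1.96575713  1.13437696]
```

View pics/w1.png

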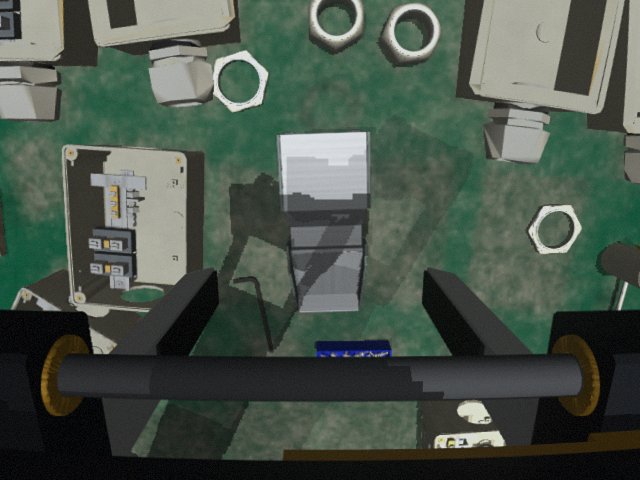

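The deck shows as a bright quad with corners near (278,134), (369,132), (370,209) and (281,210). The lower ramp runs down-image, toward the robot.

```bash
python3 - <<'E'
from h import *
s=np.load('w1.npy',allow_pickle=True).item(); f=s['frame']
hsv=cv2.cvtColor(f,cv2.COLOR_RGB2HSV)
print('col',f[195:222:1,345].mean(1).round().astype(int).tolist(), f[195:222,295].mean(1).round().astype(int).tolist())
g=cv2.cvtColor(f,cv2.COLOR_RGB2GRAY)
c=np.array([[278,134],[369,132],[370,209],[281,210]],np.float32).reshape(-1,1,2)
c=cv2.cornerSubPix(g,c,(5,5),(-1,-1),(3,50,.01)).reshape(-1,2)
P=plane(s,c,.143)*1000;print(c,P[:,:2].round(1))
print('len',np.linalg.norm(P[0]-P[1]),np.linalg.norm(P[2]-P[3]),np.linalg.norm(P[0]-P[3]),np.linalg.norm(P[1]-P[2]))
b=(P[0]+P[1])/2;e=(P[2]+P[3])/2; print('edge mid',e,'axis',np.degrees(np.arctan2(*(e-b)[1::-1])))
t=snap('top'); g=cv2.cvtColor(t['frame'],cv2.COLOR_RGB2GRAY)
o=cv2.resize(f[110:240,250:400],None,fx=5,fy=4.6,interpolation=2);cv2.imwrite('pics/c2.png',o[:,:,::-1])
E
```

```text
col [180, 179, 178, 175, 129, 87, 86, 85, 81, 85, 85, 81, 90, 80, 66, 58, 57, 49, 55, 68, 82, 82, 75, 64, 56, 54, 56] [85, 81, 85, 86, 81, 86, 77, 83, 84, 85, 84, 85, 81, 79, 85, 72, 62, 53, 50, 54, 54, 54, 54, 52, 50, 54, 57]
[[279.31567 134.6369 ]
 [365.91196 131.59935]
 [368.29843 208.78162]
 [284.48932 211.61389]] [[ 611.1 -147.3]
 [ 614.4 -224.5]
 [ 544.6 -228.8]
 [ 541.3 -151.2]]
len 77.2150668110743 77.7040893344634 69.89598944787825 69.85080947205616
edge mid [ 542.97737121 -190.01994163  143.        ] axis -176.61351545981378
```

View pics/c2.png

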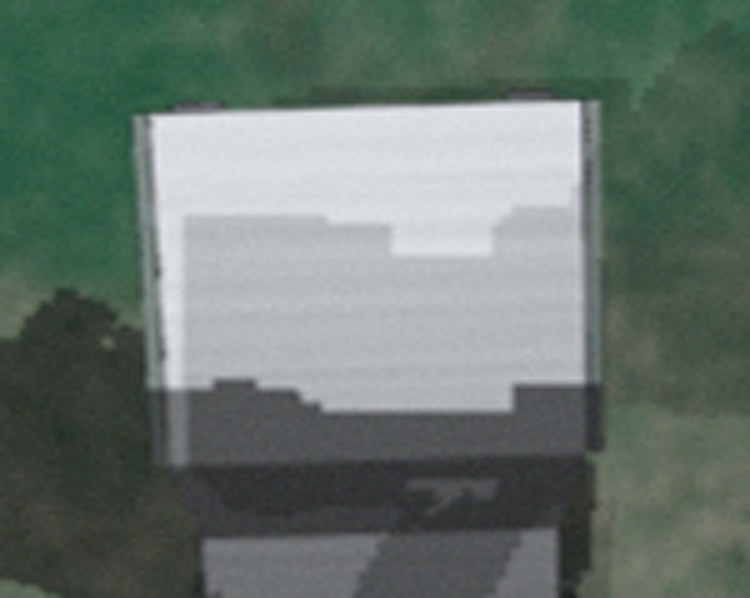

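The deck measures 69.9 mm long and 77.5 mm between the side plates, which agrees with the given sizes. The edge middle is at (543, -190) mm and the chute line is at about +3 degrees (0.052 rad). Next, the lid.

step_arm --plan '[[[-8,40,0,0,100],[-12,81,0,0,100],[-16,122,0,0,100],[-20,163,0,0,100],[-25,204,0,-0.055,100],[-30,245,0,-0.055,100],[-35,286,-10,-0.055,100],[-40,325,-20,-0.055,100]]]'

```text
time: 2.3
tool_pos: [0.4994, 0.1345, 0.2931]
ee_rot: [-3.142, -0.003, -0.058]
wrist_force: [0.9, -0.4, -0.3]
width: 0.0939
```

step_arm --plan '[[[-5,35,-15,0,100],[-10,70,-30,0,100],[-15,105,-45,0,100],[-20,135,-60,0,100],[-20,135,-60,0,100],[-20,135,-60,0,100],[-20,135,-60,0,100]]]'

```text
time: 2.88
tool_pos: [0.4803, 0.2678, 0.2326]
ee_rot: [3.141, -0.001, -0.057]
wrist_force: [0.4, -0.4, 0.2]
width: 0.0942
```

```bash
python3 - <<'E'
from h import *
o=robot.get_obs(); print(o['time'],o['tool_pos'],o['ee_rot'],o['joint_positions'])
s=snap('wrist','w2.png'); f=s['frame'];hsv=cv2.cvtColor(f,cv2.COLOR_RGB2HSV)
m=((hsv[...,1]<45)&(hsv[...,2]>150)).astype(np.uint8)
p=proj(s,[.5,.27,.014])[0];print('expected px',p)
for c in cv2.findContours(m,0,1)[0]:
    if cv2.contourArea(c)>1500:
        P=plane(s,c.reshape(-1,2),.014)*1000
        print(c.reshape(-1,2).mean(0),cv2.minAreaRect(P[:,:2].astype(np.float32)))
E
```

```text
2.8833 [0.48029299 0.26776844 0.23263331] [ 3.14095075e+00 -1.13789007e-03 -5.70801215e-02] [ 4.06239911e-01  8.28719745e-02  1.25613082e+00 -1.11233416e-03
  1.80185868e+00  2.03386159e+00]
expected px [317.09318718 182.36291768]
[453.37618403 308.88633288] ((315.07293701171875, 120.09960174560547), (162.70497131347656, 144.1189727783203), 57.00082778930664)
[315.01680672 166.10084034] ((515.0676879882812, 272.1150817871094), (55.876033782958984, 60.409881591796875), 86.64450073242188)
[561.34281072 181.30138099] ((497.133056640625, -11.105209350585938), (163.32269287109375, 220.49244689941406), 86.06012725830078)
```

View pics/w2.png

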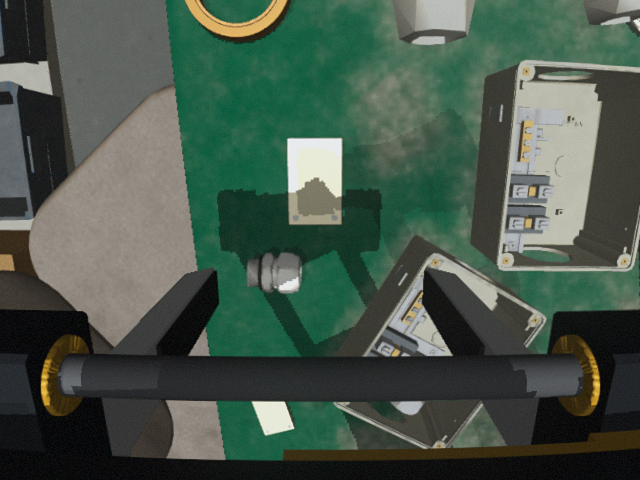

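The lid is in view with corners at about (288,139), (341,139), (341,224) and (289,224). The gripper's shadow had cut the colour mask, so I'll take the corners directly.

```bash
python3 - <<'E'
from h import *
o=robot.get_obs(); s=snap('wrist'); f=s['frame']
g=cv2.cvtColor(f,cv2.COLOR_RGB2HSV)[...,1]
c=np.array([[288,139],[341,139],[341,224],[289,224]],np.float32).reshape(-1,1,2)
c=cv2.cornerSubPix(g,c,(5,5),(-1,-1),(3,50,.01)).reshape(-1,2)
P=plane(s,c,.014)*1000
L=np.linalg.norm
print(c,P[:,:2].round(1),L(P[0]-P[3]),L(P[1]-P[2]),L(P[0]-P[1]),'mid',P.mean(0),'yaw',np.arctan2(*((P[0]+P[1]-P[2]-P[3])[1::-1])))
print(o['tool_pos']*1000,o['ee_rot'],P.mean(0)-o['tool_pos']*1000)
E
```

```text
[[286.59442 137.75496]
 [341.87607 137.70122]
 [341.23846 225.21881]
 [288.55426 225.49263]] [[547.7 298.3]
 [544.4 242.2]
 [453.5 247.2]
 [456.5 303.1]] 91.26303954160394 90.9803620951344 56.183693108202945 mid [500.52983522 272.67365856  14.        ] yaw -0.05392668183233899
[480.62423019 267.67327952 233.17420734] [-3.14153867e+00 -2.04706136e-03 -5.76758959e-02] [  19.90560503    5.00037904 -219.17420734]
```

step_arm --plan '[[[10,3,-40,0,100],[20,5,-80,0,100],[20,5,-120,0,100],[20,5,-155,0,100],[20,5,-185,0,100],[20,5,-210,0,100],[20,5,-228,0,100],[20,5,-228,0,100]]]'

```text
time: 3.65
tool_pos: [0.4974, 0.2714, -0.0002]
ee_rot: [3.138, 0.007, -0.058]
wrist_force: [0.2, 0.0, -0.0]
width: 0.0939
```

step_arm --plan '[[[0,0,0,0,50],[0,0,0,0,40],[0,0,0,0,40],[0,0,0,0,40],[0,0,0,0,40],[0,0,0,0,40],[0,0,0,0,40],[0,0,0,0,40]]]'

```text
time: 4.32
tool_pos: [0.4998, 0.2745, 0.0041]
ee_rot: [-3.142, -0.0, -0.055]
wrist_force: [0.3, 0.0, -0.9]
width: 0.0442
```

The width reads 44 mm, less than the 56 mm lid, so something is off. I'll look before doing anything else.

```bash
python3 - <<'E'
from h import *
o=robot.get_obs(); print(o['time'],o['tool_pos'],o['width'],o['wrist_force'])
s=snap('wrist'); t=snap('side')
a=s['frame'][60:400,100:540]; p=proj(t,[.5,.27,.01])[0].astype(int);print(p)
b=cv2.resize(t['frame'][max(0,p[1]-50):p[1]+50,p[0]-60:p[0]+60],(360,300),interpolation=2)
im=np.zeros((340,800,3),np.uint8);im[:,:440]=a;im[:300,440:]=b
cv2.imwrite('pics/w3.png',im[:,:,::-1]); print(robot.get_obs()['width'])
E
```

```text
4.3167 [0.49978266 0.27450061 0.00410509] 0.04421867160842982 [ 0.3446174   0.04671914 -0.90395254]
[309 217]
0.03851315228745566
```

View pics/w3.png

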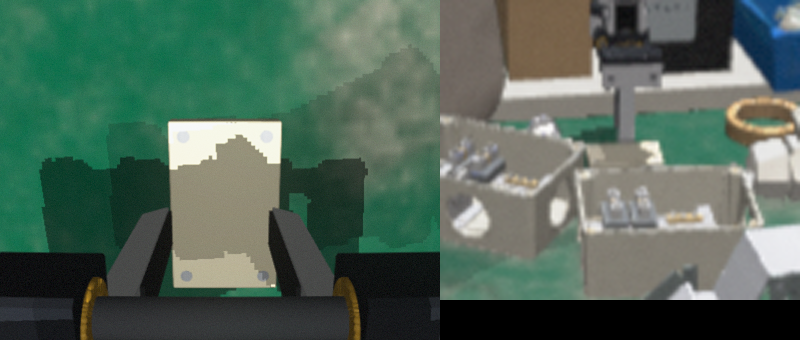

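step_arm --plan '[[[0,0,0,0,30],[0,0,0,0,30],[0,0,0,0,30]]]'

```text
time: 4.67
tool_pos: [0.4997, 0.2744, 0.0038]
ee_rot: [3.141, 0.0, -0.055]
wrist_force: [0.3, -0.6, -0.4]
width: 0.0285
```

```bash
python3 - <<'E'
from h import *
o=robot.get_obs(); print(o['time'],o['tool_pos'],o['width'],o['wrist_force'],o['wrist_torque'])
s=snap('wrist')
a=cv2.resize(s['frame'][130:370,230:430],None,fx=2.5,fy=2.5,interpolation=2)
cv2.imwrite('pics/w4.png',a[:,:,::-1])
E
```

```text
4.6667 [0.49968047 0.27438104 0.00380752] 0.028456891855096388 [ 0.31951606 -0.63531888 -0.44548663] [ 0.00954712  0.03664129 -0.01018848]
```

View pics/w4.png

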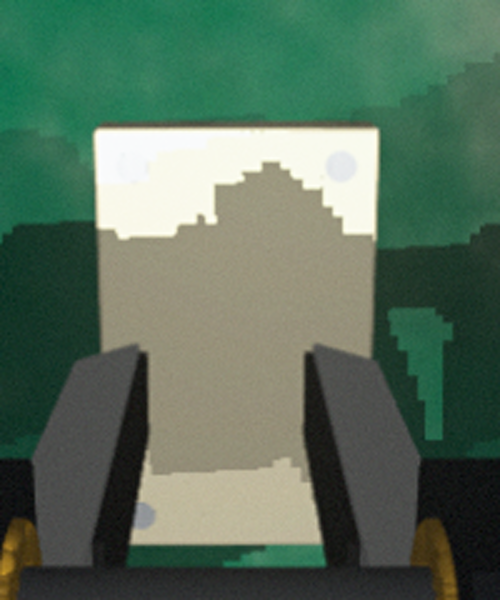

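The fingertips are above the lid, so the tips sit higher than the TCP while the jaws are open. I'll estimate that retraction from the tip pixels I already have.

```bash
python3 - <<'E'
from h import *
s=cams.snapshot('wrist'); T=np.array(s['T_tool_cam']); q=dict(camera_matrix=s['camera_matrix'],k1=s['k1'],R=T[:3,:3],o=T[:3,3])
for n,uv,w in [('28',[[285.5,268],[356,268]],28.5),('44',[[272,270],[371,270]],44.2),('94',[[217,270],[425,270]],94)]:
    r=ray(q,uv)
    for X in (.0,.008,):
        t=(X-q['o'][0])/r[:,0]; P=q['o']+r*t[:,None]; print(n,'x',X,'tool yz mm',(P[:,1:]*1000).round(1).tolist())
    t=w/1000/abs(r[1,1]-r[0,1]); P=q['o']+r*t; print(n,'by width',(P*1000).round(1).tolist())
E
```

```text
28 x 0.0 tool yz mm [[-18.3, -6.6], [18.5, -6.7]]
28 x 0.008 tool yz mm [[-16.1, -31.0], [16.3, -31.1]]
28 by width [[15.3, -14.2, -53.2], [15.2, 14.3, -53.1]]
44 x 0.0 tool yz mm [[-25.0, -9.9], [25.9, -10.0]]
44 x 0.008 tool yz mm [[-22.0, -33.9], [22.9, -34.0]]
44 by width [[9.0, -21.7, -36.8], [8.9, 22.5, -36.7]]
94 x 0.0 tool yz mm [[-53.4, -10.0], [53.8, -10.3]]
94 x 0.008 tool yz mm [[-47.1, -34.0], [47.5, -34.2]]
94 by width [[8.4, -46.8, -35.3], [8.3, 47.2, -35.2]]
```

The estimate is rough but clear: the tips are tens of mm above where the TCP reading puts them. I'll open the jaws and feel downward in small steps, watching the force.

step_arm --plan '[[[0,0,0,0,80],[0,0,0,0,80],[0,0,0,0,80],[0,0,0,0,80],[0,0,0,0,80],[0,0,0,0,80],[0,0,0,0,80],[0,0,0,0,80]]]'

```text
time: 5.43
tool_pos: [0.4998, 0.2744, 0.0039]
ee_rot: [3.142, -0.0, -0.055]
wrist_force: [0.2, 0.3, -0.6]
width: 0.0749
```

step_arm --plan '[[[0,0,-2,0,80],[0,0,-4,0,80],[0,0,-6,0,80],[0,0,-8,0,80],[0,0,-8,0,80]]]'

```text
time: 5.85
tool_pos: [0.4993, 0.2742, -0.0049]
ee_rot: [3.141, 0.001, -0.055]
wrist_force: [0.3, 0.9, -0.2]
width: 0.0751
```

```bash
python3 - <<'E'
from h import *
o=robot.get_obs(); print(o['time'],o['tool_pos'],o['width'],o['wrist_force'],o['wrist_torque'])
s=snap('wrist'); t=snap('side')
p=proj(t,[[.5,.27,.0],[.5,.27,.03]]);print(p)
b=cv2.resize(t['frame'][180:250,270:350],(400,350),interpolation=2)
im=np.zeros((350,800,3),np.uint8);im[:,:400]=cv2.resize(s['frame'][60:380,100:540],(400,350));im[:350,400:]=b
cv2.imwrite('pics/w5.png',im[:,:,::-1])
E
```

```text
5.85 [ 0.49925019  0.27419002 -0.0048522 ] 0.07506900103006342 [ 0.29713983  0.87229444 -0.18477598] [ 0.027519   -0.01539306 -0.02263029]
[[309.64901799 220.19080608]
 [309.74319165 212.90226743]]
```

View pics/w5.png

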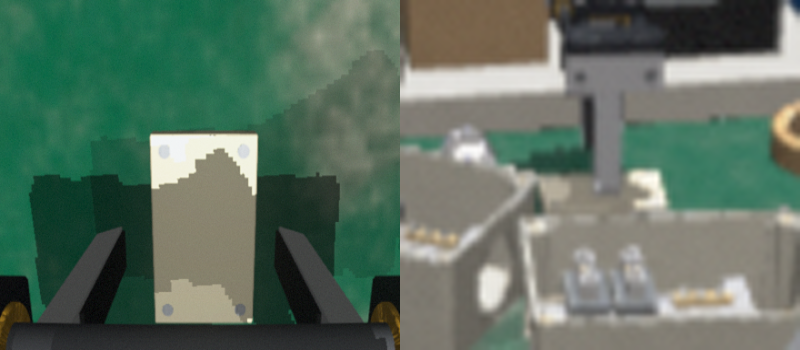

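```bash
python3 - <<'E'
from h import *
t=snap('side')
for y in (.232,.222): print(y,[(z,proj(t,[.5,y,z/1000])[0].round(1).tolist()) for z in (0,10,20,30,40)])
E
```

```text
0.232 [(0, [311.4, 225.0]), (10, [311.4, 222.5]), (20, [311.4, 220.0]), (30, [311.5, 217.6]), (40, [311.5, 215.1])]
0.222 [(0, [311.8, 226.2]), (10, [311.9, 223.8]), (20, [311.9, 221.3]), (30, [311.9, 218.8]), (40, [312.0, 216.3])]
```

Both views put the open tips about 31–33 mm above the reported TCP. So I'll keep lowering and check the force at each step.

step_arm --plan '[[[0,0,-4,0,80],[0,0,-8,0,80],[0,0,-11,0,80],[0,0,-14,0,80],[0,0,-14,0,80],[0,0,-14,0,80]]]'

```text
time: 6.5
tool_pos: [0.4995, 0.2742, -0.0185]
ee_rot: [3.141, 0.001, -0.055]
wrist_force: [-0.4, 0.7, 0.1]
width: 0.0749
```

step_arm --plan '[[[0,0,-2,0,80],[0,0,-4,0,80],[0,0,-4,0,80]]]'

```text
time: 6.75
tool_pos: [0.4995, 0.2743, -0.0225]
ee_rot: [3.141, 0.001, -0.055]
wrist_force: [-0.1, -0.8, -1.0]
width: 0.0755
```

step_arm --plan '[[[0,0,-1,0,80],[0,0,-2,0,80],[0,0,-2,0,80]]]'

```text
time: 7.0
tool_pos: [0.4996, 0.2743, -0.0243]
ee_rot: [3.141, 0.0, -0.055]
wrist_force: [-0.3, -0.5, -0.7]
width: 0.0748
```

step_arm --plan '[[[0,0,-1,0,80],[0,0,-2,0,80],[0,0,-2,0,80]]]'

```text
time: 7.25
tool_pos: [0.4996, 0.2743, -0.0263]
ee_rot: [3.141, 0.0, -0.055]
wrist_force: [0.5, 0.2, -0.5]
width: 0.0753
```

step_arm --plan '[[[0,0,-1,0,80],[0,0,-1,0,80]]]'

```text
time: 7.42
tool_pos: [0.4997, 0.2743, -0.0273]
ee_rot: [3.141, 0.0, -0.055]
wrist_force: [0.4, 0.9, 0.9]
width: 0.0751
```

step_arm --plan '[[[0,0,-1,0,80],[0,0,-1,0,80]]]'

```text
time: 7.58
tool_pos: [0.4996, 0.2743, -0.0283]
ee_rot: [3.141, 0.0, -0.055]
wrist_force: [-0.6, 0.0, -0.1]
width: 0.075
```

step_arm --plan '[[[0,0,0,0,62],[0,0,0,0,55],[0,0,0,0,50],[0,0,0,0,50],[0,0,0,0,50]]]'

```text
time: 8.0
tool_pos: [0.4997, 0.2743, -0.0281]
ee_rot: [3.141, -0.0, -0.055]
wrist_force: [-0.0, 0.0, -0.1]
width: 0.0555
```

step_arm --plan '[[[0,0,0,0,45],[0,0,0,0,45],[0,0,0,0,45]]]'

```text
time: 8.25
tool_pos: [0.4998, 0.2743, -0.0281]
ee_rot: [3.141, 0.0, -0.055]
wrist_force: [-0.2, -1.5, 0.9]
width: 0.0553
```

step_arm --plan '[[[0,0,10,0,45],[0,0,30,0,45],[0,0,60,0,45],[0,0,100,0,45],[0,0,140,0,45],[0,0,180,0,45],[0,0,220,0,45],[0,0,230,0,45]]]'

```text
time: 8.92
tool_pos: [0.5026, 0.2758, 0.2114]
ee_rot: [-3.135, -0.013, -0.055]
wrist_force: [1.3, 0.6, 0.4]
width: 0.0552
```

The lid is held at 55.3 mm. The lid bottom was on the bench with TCP z at -0.028, so on the deck the TCP belongs at z of about 0.115. The target TCP is (0.536, -0.190) with yaw 0.052, which puts the lid's middle 6.5 mm past the edge.

step_arm --plan '[[[3,-38,10,0.03,45],[6,-76,10,0.06,45],[9,-114,10,0.107,45],[12,-152,10,0.107,45],[15,-190,10,0.107,45],[18,-228,10,0.107,45],[21,-266,10,0.107,45],[24,-304,10,0.107,45]]]'

```text
time: 9.58
tool_pos: [0.5233, -0.0312, 0.2118]
ee_rot: [-3.141, -0.0, 0.052]
wrist_force: [0.2, 1.4, -0.9]
width: 0.0556
```

step_arm --plan '[[[2,-38,0,0,45],[4,-76,0,0,45],[6,-110,0,0,45],[8,-135,0,0,45],[10,-150,0,0,45],[12,-160,0,0,45],[12,-160,0,0,45],[12,-160,0,0,45]]]'

```text
time: 10.25
tool_pos: [0.5358, -0.1887, 0.2117]
ee_rot: [-3.14, 0.0, 0.052]
wrist_force: [-0.1, 0.1, -1.2]
width: 0.0557
```

```bash
python3 - <<'E'
from h import *
o=robot.get_obs(); print(o['time'],o['tool_pos']*1000,o['ee_rot'],o['width'])
s=snap('wrist','w6.png'); np.save('w6.npy',dict(o=s['o'],R=s['R'],camera_matrix=s['camera_matrix'],k1=s['k1'],frame=s['frame']),allow_pickle=True)
E
```

```text
10.25 [ 535.84266601 -188.6856899   211.67739837] [-3.14043409e+00  3.82949367e-04  5.24308673e-02] 0.05574292680574655
```

View pics/w6.png

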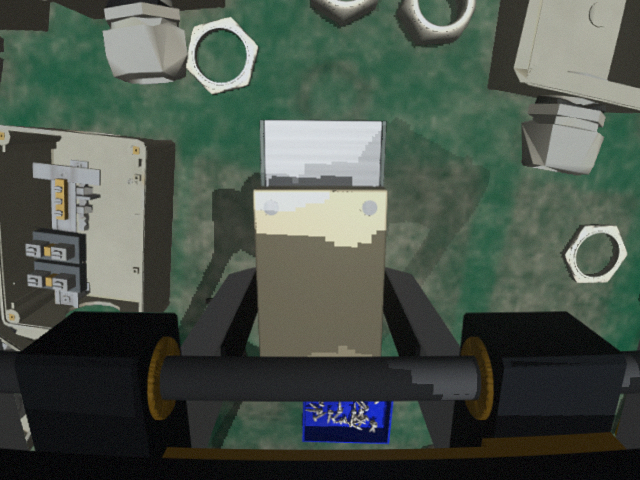

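The lid is held level and square over the deck, with its back edge at row ~188 and the deck's back edge at row ~121. A numeric check of the offset follows.

```bash
python3 - <<'E'
from h import *
s=np.load('w6.npy',allow_pickle=True).item()
g=cv2.cvtColor(s['frame'],cv2.COLOR_RGB2GRAY)
sub=lambda c:cv2.cornerSubPix(g,np.array(c,np.float32).reshape(-1,1,2),(4,4),(-1,-1),(3,50,.01)).reshape(-1,2)
d=sub([[262,121],[385,121]]); l=sub([[254,188],[386,189]])
D=plane(s,d,.143)*1000; Lp=plane(s,l,.2537)*1000
print(d,D,l,Lp, D.mean(0)-Lp.mean(0), 'lid mid past edge', 45-70+(D.mean(0)-Lp.mean(0))[0], 'width',np.linalg.norm(Lp[0]-Lp[1]),'yaws',np.arctan2((D[0]-D[1])[0],-(D[0]-D[1])[1]),np.arctan2((Lp[0]-Lp[1])[0],-(Lp[0]-Lp[1])[1]))
E
```

```text
[[264.42334  119.922905]
 [381.32144  121.45508 ]] [[ 611.21357241 -147.7467009   143.        ]
 [ 614.2025765  -224.62989893  143.        ]] [[253.31532 189.5163 ]
 [386.27063 189.9503 ]] [[ 580.04358654 -158.5425845   253.7       ]
 [ 582.70565872 -213.50544256  253.7       ]] [  31.33345183   -0.16428638 -110.7       ] lid mid past edge 6.3334518256134515 width 55.02728772667262 yaws -3.1027350145896753 -3.093196453040987
```

step_arm --plan '[[[0,-1,-25,0,45],[0,-1,-50,0,45],[0,-1,-70,0,45],[0,-1,-83,0,45],[0,-1,-91,0,45],[0,-1,-95,0,45],[0,-1,-95,0,45],[0,-1,-95,0,45]]]'

```text
time: 10.97
tool_pos: [0.5364, -0.1902, 0.118]
ee_rot: [3.141, -0.002, 0.053]
wrist_force: [0.5, -0.5, -0.4]
width: 0.0556
```

step_arm --plan '[[[0,0,-1,0,45],[0,0,-1,0,45]]]'

```text
time: 11.13
tool_pos: [0.5364, -0.1908, 0.1171]
ee_rot: [3.14, -0.002, 0.052]
wrist_force: [0.2, -0.2, -0.4]
width: 0.0558
```

step_arm --plan '[[[0,0,-1,0,45],[0,0,-1,0,45]]]'

```text
time: 11.3
tool_pos: [0.5359, -0.1908, 0.1153]
ee_rot: [3.141, -0.001, 0.052]
wrist_force: [1.1, 0.3, -0.5]
width: 0.0557
```

step_arm --plan '[[[0,0,-1,0,45],[0,0,-1,0,45],[0,0,-1,0,45]]]'

```text
time: 11.55
tool_pos: [0.536, -0.1908, 0.1148]
ee_rot: [3.141, -0.001, 0.052]
wrist_force: [-1.4, -0.6, 3.7]
width: 0.0554
```

Light contact (3.7 N up): the lid is on the deck. Now I'll release.

step_arm --plan '[[[0,0,0,0,100],[0,0,0,0,100],[0,0,0,0,100],[0,0,0,0,100],[0,0,0,0,100],[0,0,0,0,100],[0,0,0,0,100],[0,0,0,0,100]]]'

```text
time: 12.22
tool_pos: [0.5357, -0.1906, 0.1138]
ee_rot: [3.142, 0.0, 0.052]
wrist_force: [0.5, 0.3, 0.6]
width: 0.0941
```

step_arm --plan '[[[0,0,30,0,100],[0,0,70,0,100],[20,0,110,0,100],[20,0,150,0,100],[20,0,180,0,100],[20,0,180,0,100],[20,0,180,0,100]]]'

```text
time: 12.8
tool_pos: [0.5568, -0.1911, 0.297]
ee_rot: [3.139, -0.006, 0.052]
wrist_force: [0.8, -0.7, -0.1]
width: 0.0941
```

```bash
python3 - <<'E'
from h import *
o=robot.get_obs(); print(o['time'],o['tool_pos']*1000,o['ee_rot'],o['width'])
s=snap('wrist'); t=snap('side')
p=proj(t,[.46,-.19,.07])[0].astype(int);print(p)
im=np.zeros((420,800,3),np.uint8)
im[:,:400]=cv2.resize(s['frame'][60:375,170:470],(400,420))
im[:,400:]=cv2.resize(t['frame'][p[1]-52:p[1]+53,p[0]-50:p[0]+50],(400,420),interpolation=2)
cv2.imwrite('pics/w7.png',im[:,:,::-1])
E
```

```text
12.8 [ 556.83884027 -191.0623182   297.03037128] [ 3.1386129  -0.00551074  0.05191974] 0.09412133617607676
[322 274]
```

View pics/w7.png

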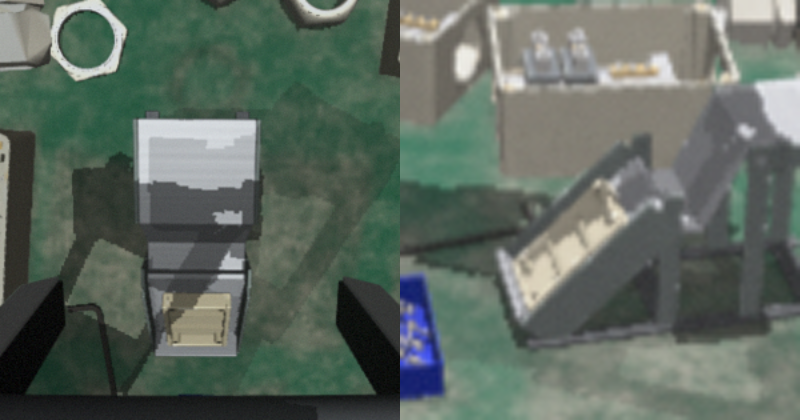

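It turned over: the hollow with its ribs is up on the lower ramp, at crop (195,320) in the wrist view and near the stop in the side view. I'll check the rest position against the expected rim corners.

```bash
python3 - <<'E'
from h import *
s=snap('wrist'); t=snap('side')
ax=np.array([-np.cos(.052),-np.sin(.052),0]); e=np.array([.5430,-.1900,0]); yv=np.array([-ax[1],ax[0],0])
k=2**-.5; up=np.array([0,0,1.])
d=ax*k-up*k; n=ax*k+up*k
def lid(sl): 
    c=e+ax*.104+up*.044+n*.014+d*sl
    return [c+d*a*.045+yv*b*.028 for a,b in((-1,-1),(-1,1),(1,-1),(1,1))]
for sl in (0,-.01):
    print(sl,'wrist',proj(s,lid(sl)).round(1).tolist(),'side',proj(t,lid(sl)).round(1).tolist())
for nm,q,(x0,y0,x1,y1) in (('w',s,(280,265,360,330)),('s',t,(293,263,332,305))):
    h=cv2.cvtColor(q['frame'],cv2.COLOR_RGB2HSV); m=((h[...,0]>15)&(h[...,0]<35)&(h[...,1]>35)).astype(np.uint8)
    z=np.zeros_like(m);z[y0:y1,x0:x1]=m[y0:y1,x0:x1]
    c=np.vstack([c for c in cv2.findContours(z,0,1)[0] if cv2.contourArea(c)>8])
    print(nm,cv2.boundingRect(c),cv2.boxPoints(cv2.minAreaRect(c)).round(1).tolist())
E
```

```text
0 wrist [[293.6, 289.4], [345.7, 289.3], [297.6, 318.4], [342.0, 318.3]] side [[321.3, 265.0], [326.2, 276.1], [298.9, 286.4], [302.9, 298.1]]
-0.01 wrist [[293.0, 285.5], [346.2, 285.5], [297.2, 315.6], [342.4, 315.6]] side [[323.8, 262.6], [328.9, 273.6], [301.3, 284.0], [305.5, 295.7]]
w (293, 278, 52, 40) [[293.0, 278.0], [344.0, 278.0], [344.0, 317.0], [293.0, 317.0]]
s (302, 269, 24, 29) [[298.5, 290.5], [321.5, 267.5], [328.5, 274.5], [305.5, 297.5]]
```

Lower rim edge: wrist view row 317 (318 expected at rest), side view near corner about (303,298), as expected. The lid is against the stop. The upper edge reads higher only because the end wall's outer face is visible. Handing in.

```bash
python3 -c "
from bench import robot
print(robot.close_job(), robot.get_obs()['time'])"
```

```text
the job is handed in; nothing more can be done
the job is handed in; nothing more can be done
```

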